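# Twist the sample cup home in its holder

### The job

Slide the blue shutter of the sample holder fully open. Stand the lidded sample cup upright in the socket as it comes, with the red arrow on its lid still well off to the right of the holder's white index mark, then press and twist it clockwise past the stiff grip of the socket until it is fully home on the socket floor with the arrow in line with the mark. Let go, and knock over nothing else.

Things in the scene. Friction and masses are not known exactly. Their poses are not given: they have to be found in the camera images.
- holder: The sample holder, a dark grey block on a white base, fixed to the bench, 134 mm (x, +-67) by 224 mm (y, -67 to +157), 50 mm high; origin on the socket's axis at bench height. z up; +y is the way the shutter opens; -x points from the socket to the white index mark, a 9 mm wide stripe on the top at the robot's side. Two rails 6.5 mm high run along y at x = +-39.5 mm.
- socket (a point): Centre of the floor of the holder's round socket, 20 mm above the bench; axes as the holder's. Socket 46 mm wide, 30 mm deep, mouth flush with the block's top. Four sprung rubber balls in its wall grip the cup: it enters freely for about 18 mm, the last 12 mm are stiff (pushed straight 30 to 45 N, about 15 N while it is turned). The grip holds the cup where it is left.
- shutter (a joint): Opening of the blue sliding shutter that covers the socket, in m: 0 closed, 0.085 fully open against its stop; it slides along the holder's +y with about 1.5 N of friction and stays where it is left.
- shutter_tab (a point): Centre of the upright blue tab on the shutter, by which it is pinched from above: 34 mm along the holder's x, 10 mm thick along the holder's y, its top 11 mm above this point. Same axes as the holder.
- cup_mid (a point): Centre, half-way up, of the sample cup: a white round vessel with a fixed white lid over a thin black seam, 44 mm in diameter, 72 mm high, about 160 g, upright on the bench; its lowest 12 mm taper to 40 mm. z is up along its axis; -x points along the red arrow on the lid. Fully home, this point is 36 mm above the socket floor and 42 mm of the cup stand above the block's top.
- arrow_tip (a point): Tip of the red arrow on top of the cup's lid, 19 mm from the cup's axis along its -x. At the start, seen from above, the arrow points 45 to 90 degrees anticlockwise from the direction of the index mark (to the right, seen by the robot); turning the cup clockwise brings it to the mark.
- conical_flask_2: A bystander: a glass conical flask, 63 mm wide, 100 mm high, right of the work; origin under its centre.
- dropper_bottle_2: A bystander: a white dropper bottle with a red cap, 33 mm wide, 104 mm high, near the robot; origin under its centre.
- dropper_bottle_0: A bystander: a brown dropper bottle with a black cap, 33 mm wide, 104 mm high, near the robot; origin under its centre.
Not all that is in view belongs to the job. Leave any pink look-alike of the part that bears cup_mid alone.

How it is judged:
By the outcome, as a careful person would: the job done as asked, in the order asked, and still so for the second after the job is handed in, with the robot touching nothing.
It also fails if it takes over 64 s, if anything falls off the work surface, if the arm or the gripper's body presses on something with over 40 N, if the wrist force passes 120 N, or if a joint passes its speed limit or range.

### The arm

A 6-joint arm with a two-finger parallel gripper is mounted at the origin on the work surface; the furniture and walls round the work are solid. World frame = base frame: x ahead of the robot, y to its left, z up, the work surface at z = 0. Lengths are in m, angles in degrees, forces in N, time in s.
With the tool pointing down it reaches from about 0.4 to 0.825 m from the base axis. Payload 7 kg.
Tool frame: the origin (TCP) lies between the finger pads; the fingertips stand 22 mm ahead of it and the grasp point (between the pads) lies 3 mm ahead of it; z points along the fingers, y is the line along which they close (so a half turn about z gives the same grasp; the last joint's range is limited). The gripper opens to 88 mm and grips with 3 to 60 N. Pads are 19 mm wide; open, the fingers measure 130 mm over their backs; the gripper's body (78 mm by 193 mm) begins 47 mm behind the grasp point.
Start: joints at [91.564, 20.546, 0.682, 0, -70.136, -16.507], TCP at [0.174, 0.652, 0.249] pointing down, gripper open.
Joint ranges: [-176.03, 176.03], [-82.01, 121.73], [-58.28, 71.71], [-173.87, 95.51], [-174.79, -0.11], [-173.66, 173.66]. Speed limits (degrees/s): [136.94, 136.94, 172.46, 180, 180, 180].

### API

Orientations are given as [roll, pitch, yaw] about the fixed x, y, z axes, in that order (R = Rz(yaw) Ry(pitch) Rx(roll)).
In Python, from plant import ctrl gives the robot as it stands.
- The arm moves only by the tool apply_moves, never from a script. Its argument "targets" is a list of rows, each an object with "travel": the shift along the tool's x, y, z in mm, a list of three; "roll": the turn about the tool's z in degrees; "jaw": the finger opening in mm, from 0 to 87.6. In form: [{"travel": [tx, ty, tz], "roll": roll, "jaw": jaw}, ...]. A call has 1 to 10 rows; each row shifts and turns the commanded pose from where the row before left it, along the tool's axes as they then stand; what a row does not reach is not made up. A row lasts 1/10 s, in which the tool goes at most 50 mm and 8.59 degrees, less where a joint would pass 70% of its speed; a pose out of reach is approached as far as the arm can. A call with a gripper value outside its range is refused whole. The fingers move at their own pace and stop on an object; the grip force is fixed at half the most. Time passes only in rows, so rows that do not move let the fingers close. It gives the time, the measured TCP pose, the force, the opening and the grip force at its end, in the units of the state.
- ctrl.get_obs(): the state, without advancing time (a new reading comes with each control period).
- ctrl.snapshot(name): name is "side" or "top" or "wrist"; returns the picture (480x640x3 uint8, red, green, blue); there is no depth.
- ctrl.calibration(name): a dict with "K" (3x3 intrinsics, pixels), "extrinsics" (4x4, takes a point from camera to world coordinates); the wrist camera has in their place "hand_eye" (4x4, takes a point from camera to tool coordinates, whose origin is the TCP and whose axes are the flange's). Camera axes: x right, y down, z forward; pixel columns grow to the right and rows downward; lengths in m; the calibration is good to about 2 mm. A picture is of the moment at which its call begins: read the wrist's pose just before it. calibration takes no time and is no camera call.
- ctrl.close_job(): hands the job in; it is judged then, once.
The state is a dict: "clock": time; "joint_pos": joint angles; "qvel": joint speeds; "tau": joint torques, N m; "tool_pos": TCP position; "orientation": TCP orientation; "force": force on the tool from outside, world axes, zero at the start; "moment": the same for the moment, N m; "opening": finger opening in m; "gripper_force": force on a finger pad.
Only numpy, scipy, OpenCV 4.12 (cv2) and the standard library are available. Lean on these libraries where they do the work, as an engineer would, in place of code of your own. Each camera call takes 0.05 s, during which the arm holds its last target. There are 200 camera calls.

## Working session

There is one attempt and no reset: what is moved stays moved. The work goes in short steps, Python scripts to look and compute and a tool call to move; the robot and the scene stay as the last step left them, time stands still between calls to the robot, and variables do not carry over. Pictures are saved under pics/ and viewed, at most 10 in all, crops included, and the job is handed in when it is done.

Besides the shell and the picture viewer there is one more tool, called by a JSON object that holds its "name" and its "arguments", one argument or row to a line. apply_moves: Moves the arm, as the interface text tells. Its arguments: {"type":"object","properties":{"targets":{"type":"array","items":{"type":"object","properties":{"travel":{"type":"array","items":{"type":"number"}},"roll":{"type":"number"},"jaw":{"type":"number"}}}}},"required":["targets"]}

```bash
mkdir -p pics; ls
python3 - <<'E'
from plant import ctrl
import cv2,numpy as np
np.set_printoptions(precision=4,suppress=True)
print(ctrl.get_obs())
for n in("side","top","wrist"):
    print(n,ctrl.calibration(n))
    cv2.imwrite(f"pics/{n}0.png",ctrl.snapshot(n)[:,:,::-1])
E
```

```text
pics
{'clock': 0.0, 'joint_pos': array([ 91.5642,  20.5896,   0.6351,  -0.0218, -70.1369, -16.5072]), 'qvel': array([-0.0348,  0.0233, -0.0082, -0.0044, -0.0011, -0.0528]), 'tau': array([ -0.0012, -58.2722,  29.3061,   6.9968,   0.007 ,  -0.0002]), 'tool_pos': array([0.1739, 0.6517, 0.2476]), 'orientation': array([179.9066,  -0.0063, -14.9504]), 'force': array([ 0.5773, -1.0368,  0.0266]), 'moment': array([-0.0122,  0.0101,  0.0012]), 'gripper_force': 0.0, 'opening': 0.08745084927594124}
side {'K': array([[606.5348,   0.    , 308.6254],
       [  0.    , 606.5348, 240.6198],
       [  0.    ,   0.    ,   1.    ]]), 'extrinsics': array([[ 0.9058,  0.3515, -0.2367,  0.6826],
       [ 0.4236, -0.7653,  0.4846, -0.625 ],
       [-0.0108, -0.5392, -0.8421,  0.9448],
       [ 0.    ,  0.    ,  0.    ,  1.    ]])}
top {'K': array([[491.107 ,   0.    , 318.0857],
       [  0.    , 491.107 , 239.7178],
       [  0.    ,   0.    ,   1.    ]]), 'extrinsics': array([[-0.0021, -0.9876,  0.1572,  0.2745],
       [-1.    ,  0.0015, -0.0035, -0.151 ],
       [ 0.0032, -0.1572, -0.9876,  1.0003],
       [ 0.    ,  0.    ,  0.    ,  1.    ]])}
wrist {'K': array([[412.0902,   0.    , 320.3094],
       [  0.    , 412.0902, 241.6649],
       [  0.    ,   0.    ,   1.    ]]), 'hand_eye': array([[ 0.    , -0.9594, -0.2821,  0.0764],
       [ 1.    ,  0.0001, -0.0004, -0.0005],
       [ 0.0004, -0.2821,  0.9594, -0.1354],
       [ 0.    ,  0.    ,  0.    ,  1.    ]])}
```

View pics/top0.png

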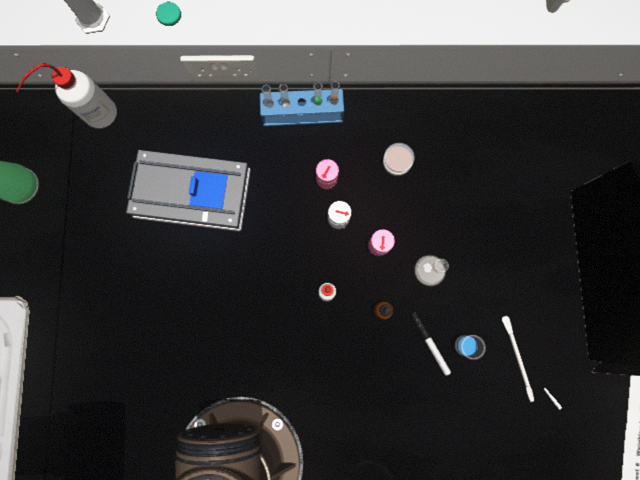

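View pics/side0.png

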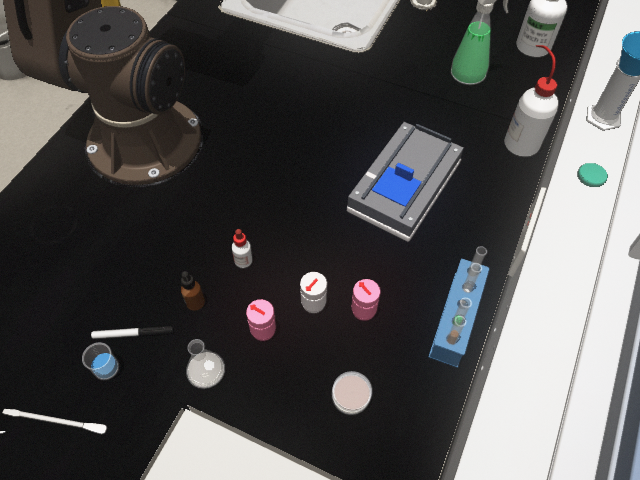

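Top view: holder at (190,190) with blue shutter (210,190), tab (194,186), white mark (205,216). Candidates for the cup are white (340,214), pink (327,173) and pink (381,243). The white one fits the description, its arrow pointing right. Side view: white cup (313,292), tab (403,171).

```bash
cat > h.py <<'E'
import cv2,numpy as np
from plant import ctrl
np.set_printoptions(precision=4,suppress=True)
def cam(n,obs=None):
    c=ctrl.calibration(n);K=c["K"]
    if n!="wrist": return K,c["extrinsics"]
    from scipy.spatial.transform import Rotation as R
    T=np.eye(4);T[:3,:3]=R.from_euler("xyz",obs["orientation"],degrees=True).as_matrix();T[:3,3]=obs["tool_pos"]
    return K,T@c["hand_eye"]
def ray(KT,uv):
    K,T=KT;d=T[:3,:3]@np.linalg.solve(K,[uv[0],uv[1],1]);return T[:3,3],d
def plane(KT,uv,z):
    o,d=ray(KT,uv);return o+d*(z-o[2])/d[2]
def tri(a,b):
    A=[];B=[]
    for o,d in(a,b):
        d=d/np.linalg.norm(d);P=np.eye(3)-np.outer(d,d);A.append(P);B.append(P@o)
    return np.linalg.solve(sum(A),sum(B))
def blobs(m,amin=20):
    n,l,s,c=cv2.connectedComponentsWithStats(m.astype(np.uint8));return [(l==i,s[i],c[i]) for i in range(1,n) if s[i][4]>=amin]
def red(i):
    i=i.astype(int);return (i[...,0]>150)&(i[...,1]<90)&(i[...,2]<90)
def white(i): return (i.min(2)>170)&(np.ptp(i.astype(int),axis=2)<40)
def blue(i):
    i=i.astype(int);return (i[...,2]>90)&(i[...,0]<60)&(i[...,2]>i[...,1]+50)
E
python3 - <<'E'
from h import *
im={n:cv2.imread(f"pics/{n}0.png")[:,:,::-1] for n in("top","side")}
box={"top":(120,145,260,240),"side":(340,110,470,245)}
for n in im:
    KT=cam(n);i=im[n]
    x0,y0,x1,y1=box[n];M=np.zeros(i.shape[:2],bool);M[y0:y1,x0:x1]=1
    for nm,f in(("blue",blue),("white",white)):
        for m,s,c in blobs(f(i)&M,12): print(n,nm,s,c,"z50",plane(KT,c,.05)[:2])
    cx,cy=(340,214) if n=="top" else (313,290)
    M[:]=0;M[cy-25:cy+25,cx-20:cx+20]=1
    for nm,f in(("red",red),("white",white)):
        for m,s,c in blobs(f(i)&M,8): print(n,"cup",nm,s,c,plane(KT,c,.072)[:2])
    if n=="top":
        x0,y0,x1,y1=box[n];g=i.max(2)>55;M[:]=0;M[y0:y1,x0:x1]=1
        b=max(blobs(g&M),key=lambda b:b[1][4]);ct=cv2.findContours(b[0].astype(np.uint8),0,1)[0][0];r=cv2.minAreaRect(ct);p=cv2.boxPoints(r)
        print("block",r,p,[plane(KT,q,.05)[:2] for q in p])
t=np.hstack([cv2.resize(im["top"][140:250,120:265],None,fx=3,fy=3,interpolation=2),cv2.resize(im["top"][155:265,310:400],None,fx=3,fy=3,interpolation=2)])
cv2.imwrite("pics/crop1.png",t[:,:,::-1])
E
```

```text
top blue [190 173  37  34 499] [204.1042 185.6653] z50 [0.5352 0.0726]
top blue [220 187   5   7  14] [222.2857 190.1429] z50 [0.5259 0.0362]
top blue [203 203   7   4  12] [205.9167 204.5   ] z50 [0.4967 0.0677]
top white [143 153   4   5  13] [144.3077 154.9231] z50 [0.5991 0.1951]
top white [236 165   5   4  15] [237.6667 166.2667] z50 [0.5752 0.0067]
top white [132 206   5   5  16] [134.125 208.375] z50 [0.4891 0.2093]
top white [201 212   8  10  67] [204.5522 216.403 ] z50 [0.4727 0.0696]
top white [133 216  30   4  32] [147.6562 217.6562] z50 [0.4703 0.1816]
top white [226 218   8   5  26] [229.6538 219.8077] z50 [0.4657 0.0199]
top white [237 218   5  12  18] [239.8333 224.2222] z50 [ 0.4569 -0.0003]
top white [164 220  15   3  16] [171.25  220.625] z50 [0.4643 0.1349]
top white [212 226  16   2  17] [219.4118 226.5294] z50 [0.4523 0.0397]
top cup white [328 201  23  23 367] [339.0763 211.8937] [ 0.4766 -0.1949]
block ((187.770263671875, 189.90419006347656), (119.12725830078125, 69.47138214111328), 7.045769214630127) [[124.3957 217.0714]
 [132.9172 148.1246]
 [251.1449 162.737 ]
 [242.6233 231.6838]] [array([0.4715, 0.2275]), array([0.6134, 0.2188]), array([ 0.5825, -0.0202]), array([ 0.4419, -0.0061])]
side blue [372 164  49  42 933] [397.1286 184.0997] z50 [0.5278 0.0717]
side white [366 171  10   8  46] [370.6087 174.7174] z50 [0.4747 0.0719]
side white [347 207  63  31 129] [378.2403 222.2713] z50 [ 0.5275 -0.023 ]
side white [408 217   5   3  12] [410.1667 218.0833] z50 [0.5761 0.0093]
side cup red [306 279  11  12  38] [310.8947 285.3947] [ 0.4774 -0.1997]
side cup white [300 272  27  23 417] [313.2878 282.8249] [ 0.479  -0.1938]
```

View pics/crop1.png

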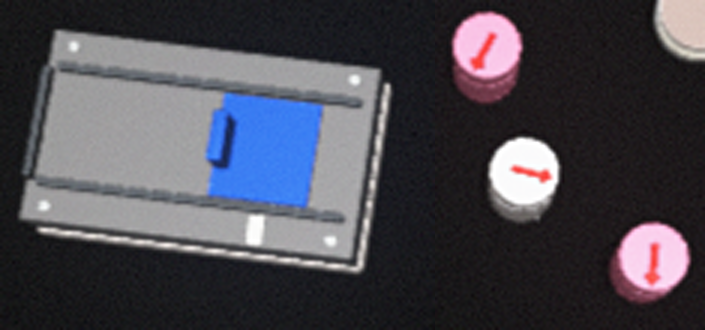

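The crop confirms it: the only white cup is at top (340,214) with its arrow pointing right, and its neighbours are pink. The four white screws and the mark give the holder's yaw of about -7.1°. The socket is at about (.527,.063).

Run:
```python
from h import *
im={n:cv2.imread(f"pics/{n}0.png")[:,:,::-1] for n in("top","side")}
# tab top-face: brightest/darker parts; use hand-picked centre of tab from crop + darker mask
for n,b in(("top",(184,170,200,200)),("side",(390,158,418,186))):
    x0,y0,x1,y1=b;print(n);print(im[n][y0:y1:2,x0:x1:2,2])
T,S=cam("top"),cam("side")
print(tri(ray(T,(193.5,186)),ray(S,(403.5,171))))
print("cup",tri(ray(T,(339.1,211.9)),ray(S,(313.3,283))))
for uv in((290.7,196),(303.7,198.3)): print(plane(T,(uv[0]+0,uv[1]),.072))
for p in((327,173),(381,242)): print("pink",plane(T,p,.072))
```

```text
top
[[156 150 144 142 131 113  99  82]
 [162 165 164 166 167 206 244 238]
 [161 167 164 162 163 215 242 242]
 [160 164 163 165 186 209 242 241]
 [159 164 160 177 242 241 172 243]
 [160 160 160 180 241 241  91 181]
 [163 163 163 213 244 235  84 188]
 [162 162 162 225 243 216  82 205]
 [163 166 162 238 246 198  89 232]
 [165 161 166 241 246 154  96 241]
 [161 162 181 243 246 110 116 244]
 [165 162 201 245 246  93 158 245]
 [165 163 160 121  97  88 187 245]
 [165 164 164 207 225 206 237 243]
 [164 163 160 222 243 243 243 242]]
side
[[104  83 135 147 150 148 150 149 151 149 151 151 152 148]
 [106  73 149 150 149 151 150 150 150 151 147 152 152 149]
 [ 63 148 149 149 149 149 149 150 149 148 150 148 148 147]
 [137 151 151 137 232 227 194 148 150 150 151 150 150 149]
 [151 148 148 133 224 235 233 228 201 149 149 149 152 152]
 [232 233 154 108 112 127 217 233 232 231 214 152 150 149]
 [234 233 234 106 109 103 110 124 204 232 233 232 161 147]
 [233 232 206 107 108 104 106 106 105 118 190 172 146 150]
 [232 234 229 117 103 103 102 107 109 100  98  94 150 148]
 [233 232 233 232 229 145 105 106 103 107 104  99 150 151]
 [233 232 233 233 233 233 229 147 103 103 103 128 213 149]
 [233 233 233 232 234 233 233 233 229 140 120 232 232 231]
 [232 232 234 233 234 233 233 232 233 234 233 232 234 232]
 [232 233 233 234 233 234 233 232 233 232 233 232 234 233]]
[0.5303 0.0896 0.0688]
cup [ 0.4779 -0.1942  0.0706]
[ 0.5083 -0.1012  0.072 ]
[ 0.5036 -0.1265  0.072 ]
pink [ 0.5544 -0.1719  0.072 ]
pink [ 0.4176 -0.2746  0.072 ]
```

Run:
```python
from h import *
T,S=cam("top"),cam("side")
p=tri(ray(T,(192,185.5)),ray(S,(404.5,168)));print(p)
s=np.array([.527,.0635]);a=np.radians(-7.15);R=np.array([[np.cos(a),-np.sin(a)],[np.sin(a),np.cos(a)]])
print("in holder",R.T@(p[:2]-s), "z78", [R.T@(plane(K,u,.078)[:2]-s) for K,u in((T,(192,185.5)),(S,(404.5,168)))])
print(R@[0,.037]+s)
o=ctrl.get_obs();print(o["tool_pos"],o["orientation"])
```

```text
[0.5301 0.0914 0.075 ]
in holder [-0.0004  0.0281] z78 [array([-0.0024,  0.0259]), array([0.0014, 0.0274])]
[0.5316 0.1002]
[0.174  0.6518 0.2479] [179.9303  -0.0073 -14.9449]
```

{"name": "apply_moves", "arguments": {
  "targets": [
    {"travel":[34.9,32.1,0],"roll":0,"jaw":60},
    {"travel":[34.9,32.1,0],"roll":0,"jaw":60},
    {"travel":[34.9,32.1,0],"roll":0,"jaw":60},
    {"travel":[34.9,32.1,0],"roll":0,"jaw":60},
    {"travel":[34.9,32.1,0],"roll":0,"jaw":60},
    {"travel":[34.9,32.1,0],"roll":0,"jaw":60},
    {"travel":[34.9,32.1,0],"roll":0,"jaw":60},
    {"travel":[34.9,32.1,0],"roll":0,"jaw":60},
    {"travel":[34.9,32.1,0],"roll":0,"jaw":60},
    {"travel":[34.9,32.1,0],"roll":0,"jaw":60}
  ]
}}

```text
clock: 1.15
tool_pos: [0.429, 0.2502, 0.2487]
orientation: [-180.0, -0.0, -14.9]
force: [1.1, 0.4, 0.1]
opening: 0.06
gripper_force: 0.0
```

{"name": "apply_moves", "arguments": {
  "targets": [
    {"travel":[34.9,32.1,0],"roll":0,"jaw":60},
    {"travel":[34.9,32.1,0],"roll":0,"jaw":60},
    {"travel":[34.9,32.1,0],"roll":0,"jaw":60},
    {"travel":[34.9,32.1,0],"roll":0,"jaw":60},
    {"travel":[0,0,0],"roll":-7.8,"jaw":60},
    {"travel":[0,0,0],"roll":0,"jaw":60},
    {"travel":[0,0,0],"roll":0,"jaw":60}
  ]
}}

```text
clock: 1.85
tool_pos: [0.53, 0.092, 0.2484]
orientation: [180.0, 0.0, -7.4]
force: [-0.0, -0.7, -0.0]
opening: 0.0598
gripper_force: 0.0
```

Run:
```python
from h import *
o=ctrl.get_obs();im=ctrl.snapshot("wrist");print(o["tool_pos"],o["orientation"])
cv2.imwrite("pics/w1.png",im[:,:,::-1])
KT=cam("wrist",o)
for m,s,c in blobs(white(im),30): print(s,c,plane(KT,c,.05)[:2])
for m,s,c in blobs(blue(im),100): print("b",s,c)
```

```text
[0.53   0.092  0.2484] [179.9928   0.0236  -7.3532]
[   0    0   72   70 1750] [47.5463 27.6057] [0.6961 0.2726]
[  174   132   266   158 11678] [362.3879 218.0706] [0.5243 0.0581]
[161 136  45  34 717] [178.523  145.1395] [0.6016 0.1963]
[256 239  60  20 641] [289.7863 251.7457] [0.5029 0.1223]
[188 275   9   8  57] [192.193  278.7544] [0.4894 0.2099]
[417 309  11  14  76] [421.3816 314.5526] [0.4299 0.0148]
[214 310   9  13  52] [218.4808 314.8654] [0.4527 0.194 ]
[455 354  26  15 248] [469.2903 360.1371] [ 0.378  -0.0263]
```

View pics/w1.png

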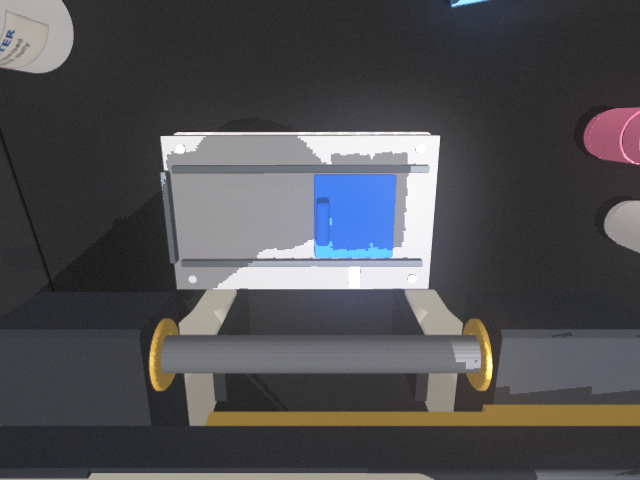

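The wrist view shows the tab's top at (323,222), the mark at (354,272) and the screws at (180,149), (420,149), (192,279) and (412,279). The tool is aligned with the holder.

Run:
```python
from h import *
o=ctrl.get_obs();KT=cam("wrist",o)
P=[plane(KT,u,.05)[:2] for u in((180,149),(420.5,149),(192.2,278.8),(411.7,279))]
print(P);c=np.mean(P,0);yd=(P[0]-P[1]+P[2]-P[3]);a=np.arctan2(-yd[0],yd[1]);print(np.degrees(a),c,c-.045*yd/np.linalg.norm(yd))
print("mark",plane(KT,(354.3,273),.05),"tab",plane(KT,(323,222),.075))
```

```text
[array([0.5984, 0.1964]), array([0.5742, 0.0074]), array([0.4892, 0.2103]), array([0.4649, 0.0214])]
-7.307621406068175 [0.5317 0.1089] [0.5259 0.0642]
mark [0.4767 0.0703 0.05  ] tab [0.5311 0.0908 0.075 ]
```

{"name": "apply_moves", "arguments": {
  "targets": [
    {"travel":[0,0,40],"roll":0,"jaw":60},
    {"travel":[0,0,40],"roll":0,"jaw":60},
    {"travel":[0,0,40],"roll":0,"jaw":60},
    {"travel":[0,0,25],"roll":0,"jaw":60},
    {"travel":[0,0,19],"roll":0,"jaw":60},
    {"travel":[0,0,0],"roll":0,"jaw":40},
    {"travel":[0,0,0],"roll":0,"jaw":5},
    {"travel":[0,0,0],"roll":0,"jaw":5},
    {"travel":[0,0,0],"roll":0,"jaw":5},
    {"travel":[0,0,0],"roll":0,"jaw":5}
  ]
}}

```text
clock: 2.9
tool_pos: [0.5307, 0.0923, 0.0856]
orientation: [-179.9, -0.1, -7.2]
force: [0.2, 0.1, 0.3]
opening: 0.0255
gripper_force: 0.0
```

{"name": "apply_moves", "arguments": {
  "targets": [
    {"travel":[0,0,0],"roll":0,"jaw":5},
    {"travel":[0,0,0],"roll":0,"jaw":5},
    {"travel":[0,0,0],"roll":0,"jaw":5},
    {"travel":[0,0,0],"roll":0,"jaw":5}
  ]
}}

```text
clock: 3.3
tool_pos: [0.5304, 0.0918, 0.0849]
orientation: [180.0, -0.0, -7.1]
force: [-1.5, -0.6, 4.6]
opening: 0.0097
gripper_force: 30.0
```

Gripped (opening 9.7 mm). Slide.

{"name": "apply_moves", "arguments": {
  "targets": [
    {"travel":[0,-10,0],"roll":0,"jaw":5},
    {"travel":[0,-15,0],"roll":0,"jaw":5},
    {"travel":[0,-15,0],"roll":0,"jaw":5},
    {"travel":[0,-15,0],"roll":0,"jaw":5},
    {"travel":[0,-15,0],"roll":0,"jaw":5},
    {"travel":[0,-7,0],"roll":0,"jaw":5},
    {"travel":[0,-5,0],"roll":0,"jaw":5},
    {"travel":[0,-4,0],"roll":0,"jaw":5},
    {"travel":[0,-1,0],"roll":0,"jaw":5},
    {"travel":[0,0,0],"roll":0,"jaw":5}
  ]
}}

```text
clock: 4.3
tool_pos: [0.5406, 0.1739, 0.0847]
orientation: [179.5, 0.1, -7.1]
force: [7.3, -27.0, 10.3]
opening: 0.0093
gripper_force: 30.0
```

{"name": "apply_moves", "arguments": {
  "targets": [
    {"travel":[0,0,0],"roll":0,"jaw":25},
    {"travel":[0,0,0],"roll":0,"jaw":30},
    {"travel":[0,0,0],"roll":0,"jaw":30},
    {"travel":[0,0,0],"roll":0,"jaw":30},
    {"travel":[0,0,-30],"roll":0,"jaw":60},
    {"travel":[0,0,-50],"roll":0,"jaw":80},
    {"travel":[0,0,-50],"roll":0,"jaw":80},
    {"travel":[0,40,-30],"roll":0,"jaw":80},
    {"travel":[0,40,0],"roll":0,"jaw":80},
    {"travel":[0,0,0],"roll":0,"jaw":80}
  ]
}}

```text
clock: 5.3
tool_pos: [0.5305, 0.0969, 0.246]
orientation: [-179.9, -0.1, -7.2]
force: [0.9, 0.7, -0.0]
opening: 0.0724
gripper_force: 0.0
```

Run:
```python
from h import *
o=ctrl.get_obs();im=ctrl.snapshot("wrist");print(o["tool_pos"],o["orientation"],o["force"])
cv2.imwrite("pics/w2.png",im[:,:,::-1])
```

```text
[0.5305 0.0969 0.246 ] [-179.8972   -0.0851   -7.2306] [ 0.885   0.7414 -0.014 ]
```

View pics/w2.png

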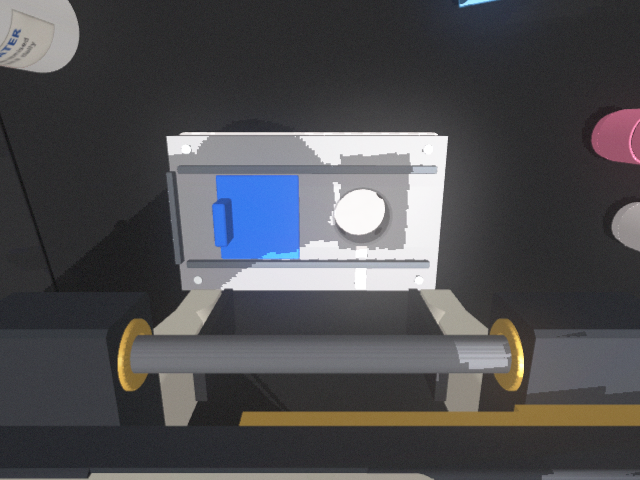

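Shutter at cols 217–299 with its tab at (222,222). The socket is uncovered at (360,212). I'll measure the opening and the socket centre.

Run:
```python
from h import *
c=cam("wrist")if 0 else None
o1=dict(tool_pos=np.array([.53,.092,.2484]),orientation=np.array([179.9928,.0236,-7.3532]));o2=ctrl.get_obs()
K1,K2=cam("wrist",o1),cam("wrist",o2)
a=np.radians(-7.25);yd=np.array([-np.sin(a),np.cos(a)]);s=np.array([.5262,.0638])
for n,K,im in(("1",K1,cv2.imread("pics/w1.png")[:,:,::-1]),("2",K2,cv2.imread("pics/w2.png")[:,:,::-1])):
    b=im.astype(int);m=(b[...,2]>b[...,0]+60)&(b[...,2]>b[...,1]+30);m[:,450:]=0
    r=m[190:200].any(0).nonzero()[0];print(n,r.min(),r.max(),[(plane(K,(u,195),.055)[:2]-s)@yd for u in(r.min(),r.max()+1)])
im=cv2.imread("pics/w2.png")[:,:,::-1];
m=im.max(2)<235
w=[b for b in blobs((im.min(2)>150),300)];print([(b[1],b[2]) for b in w])
P=[plane(K2,u,.05)[:2] for u in((186,149),(428.5,149),(197.8,280),(419,280))];c=np.mean(P,0);d=P[0]-P[1]+P[2]-P[3];print(c-.045*d/np.linalg.norm(d),np.degrees(np.arctan2(-d[0],d[1])),plane(K2,(360,212.5),.05),plane(K2,(360.5,270),.05))
```

```text
1 314 395 [np.float64(0.03405976038871018), np.float64(-0.031931966728368136)]
2 217 298 [np.float64(0.11785128772721568), np.float64(0.05244475311695678)]
[(array([   0,    0,   79,   72, 4458], dtype=int32), array([40.0274, 32.2759])), (array([  159,   132,   315,   202, 24932], dtype=int32), array([355.4234, 222.5375])), (array([ 166,  136,   69,   29, 1020], dtype=int32), array([192.1461, 148.3245])), (array([458, 350,  53,  19, 820], dtype=int32), array([483.6183, 358.1122]))]
[0.5267 0.0645] -7.213916660376017 [0.5311 0.0662 0.05  ] [0.4812 0.0707 0.05  ]
```

Run:
```python
import cv2
im=cv2.imread("pics/w2.png")[180:290,320:430];cv2.imwrite("pics/c2.png",cv2.resize(im,None,fx=5,fy=5,interpolation=2))
```

```text
(no output)
```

View pics/c2.png

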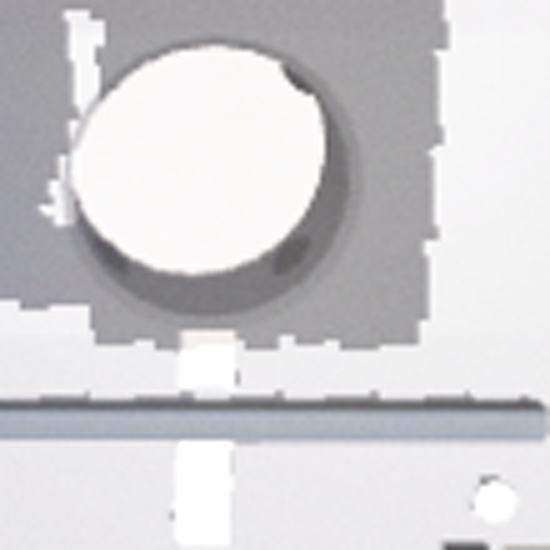

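The socket mouth is centred at about (362,216), giving (.527,.0645). Four estimates agree to within 2 mm. Now to the cup.

{"name": "apply_moves", "arguments": {
  "targets": [
    {"travel":[-2.6,49.2,0],"roll":0,"jaw":80},
    {"travel":[-2.6,49.2,0],"roll":0,"jaw":80},
    {"travel":[-2.6,49.2,0],"roll":0,"jaw":80},
    {"travel":[-2.6,49.2,0],"roll":0,"jaw":80},
    {"travel":[-2.6,49.2,0],"roll":0,"jaw":80},
    {"travel":[-2.6,49.2,0],"roll":0,"jaw":80},
    {"travel":[0,0,0],"roll":-8.5,"jaw":80},
    {"travel":[0,0,0],"roll":-8.5,"jaw":80},
    {"travel":[0,0,0],"roll":-8.5,"jaw":80},
    {"travel":[0,0,0],"roll":-8.5,"jaw":80}
  ]
}}

```text
clock: 6.35
tool_pos: [0.4795, -0.1914, 0.2439]
orientation: [-180.0, 0.0, 27.2]
force: [0.6, -0.5, 0.5]
opening: 0.0796
gripper_force: 0.0
```

{"name": "apply_moves", "arguments": {
  "targets": [
    {"travel":[0,0,0],"roll":-8.5,"jaw":80},
    {"travel":[0,0,0],"roll":-8.5,"jaw":80},
    {"travel":[0,0,0],"roll":-1.2,"jaw":80},
    {"travel":[0,0,0],"roll":0,"jaw":80},
    {"travel":[0,0,0],"roll":0,"jaw":80}
  ]
}}

```text
clock: 6.85
tool_pos: [0.4792, -0.1917, 0.2443]
orientation: [-180.0, 0.0, 44.9]
force: [0.4, 0.0, 0.5]
opening: 0.08
gripper_force: 0.0
```

Run:
```python
from h import *
o=ctrl.get_obs();im=ctrl.snapshot("wrist");print(o["tool_pos"],o["orientation"],o["force"],o["joint_pos"])
cv2.imwrite("pics/w3.png",im[:,:,::-1])
KT=cam("wrist",o)
for m,s,c in blobs(red(im),20):
    v=np.argwhere(m)[:,::-1];P=np.array([plane(KT,p,.072)[:2] for p in v]);mu=P.mean(0);d=np.linalg.svd(P-mu)[2][0];t=(P-mu)@d
    print("red",s,c,mu,np.degrees(np.arctan2(d[1],d[0])),t.min(),t.max())
for m,s,c in blobs(white(im),200): print("w",s,c,plane(KT,c,.072)[:2])
```

```text
[ 0.4792 -0.1917  0.2443] [-179.9809    0.0107   44.8977] [0.374  0.0247 0.4543] [  0.011    5.6927 -19.4634  -0.0066 -64.865  134.8894]
w [  60    0  104   55 2532] [109.1746  18.8171] [0.4797 0.0094]
w [123   0  80  65 871] [162.0034  31.504 ] [ 0.4987 -0.0206]
w [ 360   94   51   47 1639] [386.8225 116.482 ] [ 0.5689 -0.169 ]
w [ 478  180   83   71 4608] [519.1584 214.4162] [ 0.5918 -0.2933]
w [ 294  188   56   68 2741] [320.9818 221.3116] [ 0.4812 -0.19  ]
w [ 138  283   72   51 1715] [179.1405 311.5423] [ 0.3454 -0.1613]
w [ 431  290   72   44 1540] [463.0877 313.8396] [ 0.5083 -0.3276]
w [320 318  49  17 628] [343.6433 327.258 ] [ 0.4306 -0.267 ]
w [ 344  376   59   36 1767] [373.1851 395.3809] [ 0.4028 -0.3327]
w [  88  473  343    7 1958] [253.7952 476.5679] [ 0.2633 -0.3186]
```

View pics/w3.png

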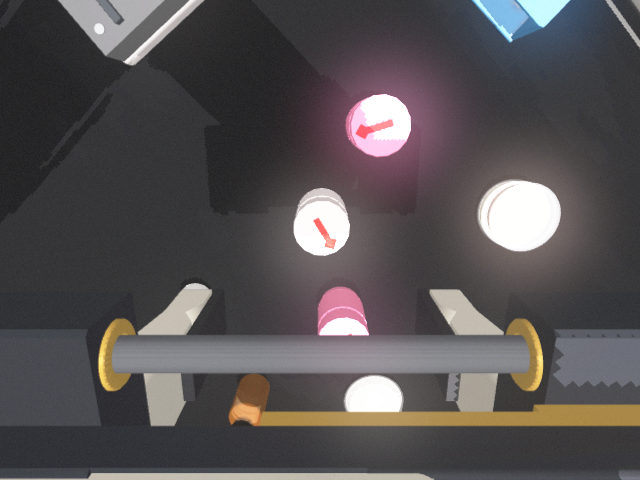

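The white cup's lid is at (321.5,228.5) and its arrow runs from (316,219) to (331,247). The pinks lie above and below, clear of the finger line.

Run:
```python
from h import *
o=ctrl.get_obs();K=cam("wrist",o);im=cv2.imread("pics/w3.png")[:,:,::-1].astype(int)
c=plane(K,(321.5,228.5),.072);print("lid",c)
m=(im[...,0]>im[...,1]+80)&(im[...,0]>im[...,2]+80);m[:205]=0;m[255:]=0;m[:,:296]=0;m[:,347:]=0
v=np.argwhere(m)[:,::-1];P=np.array([plane(K,p,.072)[:2] for p in v]);mu=P.mean(0);d=np.linalg.svd(P-mu)[2][0];t=(P-mu)@d
d=d*np.sign(-d[1]);t=(P-mu)@d;print(len(v),mu,np.degrees(np.arctan2(d[1],d[0])),mu+d*t.max(),mu+d*t.min(), np.abs(((P-mu)@[-d[1],d[0]])[t>0.5*t.max()]).max(),np.abs(((P-mu)@[-d[1],d[0]])[t<0.5*t.min()]).max())
e=c[:2]-o["tool_pos"][:2];a=np.radians(o["orientation"][2]);print("tool dx,dy",e@[np.cos(a),np.sin(a)],e@[np.sin(a),-np.cos(a)])
```

```text
lid [ 0.4774 -0.1944  0.072 ]
210 [ 0.4762 -0.1986] -104.07673766343025 [ 0.4729 -0.212 ] [ 0.4795 -0.1857] 0.004763665231497782 0.002458358956943179
tool dx,dy -0.0030886294083972083 0.0006706792236367285
```

{"name": "apply_moves", "arguments": {
  "targets": [
    {"travel":[-3,0.7,40],"roll":0,"jaw":80},
    {"travel":[0,0,45],"roll":0,"jaw":80},
    {"travel":[0,0,45],"roll":0,"jaw":75},
    {"travel":[0,0,32],"roll":0,"jaw":70},
    {"travel":[0,0,20],"roll":0,"jaw":65},
    {"travel":[0,0,0],"roll":0,"jaw":60},
    {"travel":[0,0,0],"roll":0,"jaw":35},
    {"travel":[0,0,0],"roll":0,"jaw":35},
    {"travel":[0,0,0],"roll":0,"jaw":35},
    {"travel":[0,0,0],"roll":0,"jaw":35}
  ]
}}

```text
clock: 7.9
tool_pos: [0.4783, -0.1947, 0.064]
orientation: [179.9, -0.1, 45.1]
force: [-0.7, 1.8, 5.8]
opening: 0.0435
gripper_force: 30.0
```

{"name": "apply_moves", "arguments": {
  "targets": [
    {"travel":[0,0,0],"roll":0,"jaw":35},
    {"travel":[0,0,0],"roll":0,"jaw":35}
  ]
}}

```text
clock: 8.1
tool_pos: [0.4783, -0.1947, 0.064]
orientation: [179.9, -0.1, 45.1]
force: [-1.3, 1.7, 6.8]
opening: 0.0433
gripper_force: 30.0
```

{"name": "apply_moves", "arguments": {
  "targets": [
    {"travel":[0,0,-30],"roll":0,"jaw":35},
    {"travel":[0,0,-50],"roll":0,"jaw":35},
    {"travel":[0,0,-50],"roll":0,"jaw":35},
    {"travel":[36.3,-24.7,0],"roll":0,"jaw":35},
    {"travel":[36.3,-24.7,0],"roll":0,"jaw":35},
    {"travel":[36.3,-24.7,0],"roll":0,"jaw":35},
    {"travel":[36.3,-24.7,0],"roll":0,"jaw":35},
    {"travel":[36.3,-24.7,0],"roll":0,"jaw":35},
    {"travel":[36.3,-24.7,0],"roll":0,"jaw":35},
    {"travel":[0,0,0],"roll":0,"jaw":35}
  ]
}}

```text
clock: 9.1
tool_pos: [0.5272, 0.0684, 0.1927]
orientation: [180.0, -0.1, 45.3]
force: [-0.3, -0.6, -1.9]
opening: 0.0435
gripper_force: 30.0
```

{"name": "apply_moves", "arguments": {
  "targets": [
    {"travel":[0,0,0],"roll":0,"jaw":35},
    {"travel":[0,0,0],"roll":0,"jaw":35}
  ]
}}

```text
clock: 9.3
tool_pos: [0.5257, 0.0636, 0.1924]
orientation: [-180.0, 0.0, 45.0]
force: [-0.2, 0.5, -1.6]
opening: 0.0436
gripper_force: 30.0
```

Run:
```python
from h import *
o=ctrl.get_obs();print(o["tool_pos"],o["orientation"],o["force"],o["joint_pos"])
a=ctrl.snapshot("wrist")[90:330,120:520];b=ctrl.snapshot("side")[60:300,280:680];
b=cv2.copyMakeBorder(b,0,0,0,400-b.shape[1],0)
cv2.imwrite("pics/w4.png",np.hstack([a,b])[:,:,::-1])
```

```text
[0.5257 0.0636 0.1924] [-179.9804    0.0316   45.0382] [-0.2068  0.4758 -1.5574] [ 28.1234   9.5132 -22.1874  -0.0112 -58.3354 106.9206]
```

View pics/w4.png

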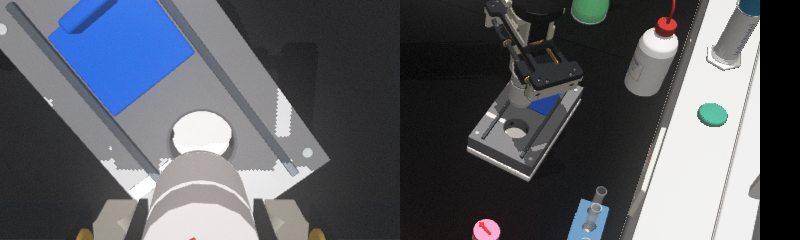

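{"name": "apply_moves", "arguments": {
  "targets": [
    {"travel":[1.8,0.8,30],"roll":0,"jaw":35},
    {"travel":[0,0,30],"roll":0,"jaw":35},
    {"travel":[0,0,14],"roll":0,"jaw":35},
    {"travel":[0,0,4],"roll":0,"jaw":35},
    {"travel":[0,0,3],"roll":0,"jaw":35},
    {"travel":[0,0,3],"roll":0,"jaw":35},
    {"travel":[0,0,0],"roll":0,"jaw":35}
  ]
}}

```text
clock: 10.1
tool_pos: [0.5284, 0.0648, 0.1091]
orientation: [180.0, -0.1, 45.0]
force: [0.2, 0.6, -2.6]
opening: 0.0436
gripper_force: 30.0
```

{"name": "apply_moves", "arguments": {
  "targets": [
    {"travel":[0,0,3],"roll":0,"jaw":35},
    {"travel":[0,0,2],"roll":0,"jaw":35},
    {"travel":[0,0,2],"roll":0,"jaw":35},
    {"travel":[0,0,2],"roll":0,"jaw":35},
    {"travel":[0,0,0],"roll":0,"jaw":35}
  ]
}}

```text
clock: 10.6
tool_pos: [0.5279, 0.0647, 0.0992]
orientation: [-180.0, 0.0, 45.1]
force: [-0.9, -1.0, -2.7]
opening: 0.0435
gripper_force: 30.0
```

{"name": "apply_moves", "arguments": {
  "targets": [
    {"travel":[0,0,2],"roll":0,"jaw":35},
    {"travel":[0,0,1],"roll":5,"jaw":35},
    {"travel":[0,0,1],"roll":5,"jaw":35},
    {"travel":[0,0,1],"roll":5,"jaw":35},
    {"travel":[0,0,1],"roll":5,"jaw":35},
    {"travel":[0,0,1],"roll":5,"jaw":35}
  ]
}}

```text
clock: 11.2
tool_pos: [0.5278, 0.0637, 0.0927]
orientation: [179.9, 0.1, 19.9]
force: [-0.9, -7.0, 2.3]
opening: 0.0437
gripper_force: 30.0
```

{"name": "apply_moves", "arguments": {
  "targets": [
    {"travel":[0,0.4,1],"roll":5,"jaw":35},
    {"travel":[0,0.2,1],"roll":5,"jaw":35},
    {"travel":[0,0,1],"roll":5,"jaw":35},
    {"travel":[0,0,1],"roll":5,"jaw":35},
    {"travel":[0,0,1],"roll":5,"jaw":35}
  ]
}}

```text
clock: 11.7
tool_pos: [0.528, 0.0633, 0.0888]
orientation: [179.9, 0.0, -5.0]
force: [-6.3, -5.3, 16.7]
opening: 0.0435
gripper_force: 30.0
```

{"name": "apply_moves", "arguments": {
  "targets": [
    {"travel":[-0.3,0.1,1],"roll":4,"jaw":35},
    {"travel":[-0.2,0.2,1],"roll":4,"jaw":35},
    {"travel":[0,0,1],"roll":4,"jaw":35},
    {"travel":[0,0,1],"roll":4,"jaw":35},
    {"travel":[0,0,0.8],"roll":4,"jaw":35}
  ]
}}

```text
clock: 12.2
tool_pos: [0.5278, 0.0631, 0.0843]
orientation: [179.9, -0.1, -25.0]
force: [-5.4, -5.7, 12.7]
opening: 0.0434
gripper_force: 30.0
```

{"name": "apply_moves", "arguments": {
  "targets": [
    {"travel":[0,0,0.6],"roll":4,"jaw":35},
    {"travel":[0,0,0.6],"roll":4,"jaw":35},
    {"travel":[0,0,0.6],"roll":3,"jaw":35},
    {"travel":[0,0,0.3],"roll":2,"jaw":35},
    {"travel":[0,0,0],"roll":0,"jaw":35}
  ]
}}

```text
clock: 12.7
tool_pos: [0.5284, 0.0628, 0.0834]
orientation: [179.9, -0.1, -37.8]
force: [-6.2, -9.0, 26.6]
opening: 0.0435
gripper_force: 30.0
```

Force is rising at z .0834, which suggests the floor. Release and inspect.

{"name": "apply_moves", "arguments": {
  "targets": [
    {"travel":[0,0,-1.5],"roll":0,"jaw":60},
    {"travel":[0,0,0],"roll":0,"jaw":60},
    {"travel":[0,0,0],"roll":0,"jaw":70},
    {"travel":[0,0,0],"roll":0,"jaw":80},
    {"travel":[0,0,0],"roll":0,"jaw":80},
    {"travel":[0,0,-40],"roll":0,"jaw":80},
    {"travel":[0,0,-45],"roll":0,"jaw":80},
    {"travel":[0,0,-45],"roll":0,"jaw":80},
    {"travel":[0,0,-40],"roll":0,"jaw":80},
    {"travel":[0,0,0],"roll":0,"jaw":80}
  ]
}}

```text
clock: 13.7
tool_pos: [0.5306, 0.0649, 0.2583]
orientation: [-179.5, -0.3, -37.9]
force: [1.1, -0.7, -0.7]
opening: 0.0801
gripper_force: 0.0
```

```bash
cat > ck.py <<'E'
from h import *
import sys
ctrl.snapshot("wrist");o=ctrl.get_obs();im=ctrl.snapshot("wrist");tp=ctrl.snapshot("top");print(o["tool_pos"],o["orientation"],o["force"])
cv2.imwrite("pics/%s.png"%sys.argv[1],np.hstack([cv2.resize(im,(800,600))[100:450,200:600],cv2.resize(tp[140:250,120:246],(400,350))])[:,:,::-1])
cv2.imwrite("pics/%sf.png"%sys.argv[1],im[:,:,::-1])
K=cam("wrist",o);b=im.astype(int);m=(b[...,0]>b[...,1]+80)&(b[...,0]>b[...,2]+80);m[300:]=0
for m,s,c in blobs(m,60):
    v=np.argwhere(m)[:,::-1];P=np.array([plane(K,p,.092)[:2] for p in v]);mu=P.mean(0);d=np.linalg.svd(P-mu)[2][0];d=d*np.sign(-d[0]);t=(P-mu)@d
    print(s,c,mu,np.degrees(np.arctan2(d[1],d[0])),mu+d*t.max(),mu+d*t.min())
E
python3 ck.py w5
```

```text
[0.5291 0.0647 0.255 ] [-179.6975   -0.1578  -37.929 ] [ 0.3131 -0.1724 -0.9738]
[560   0  14   8  66] [566.2727   2.4394] [ 0.5506 -0.1509] -135.1372696507681 [ 0.5479 -0.1537] [ 0.5537 -0.1478]
[315 219  26  30 251] [328.4104 234.5418] [0.5219 0.0645] 178.33839682303412 [0.5091 0.0649] [0.5358 0.0641]
```

View pics/w5.png

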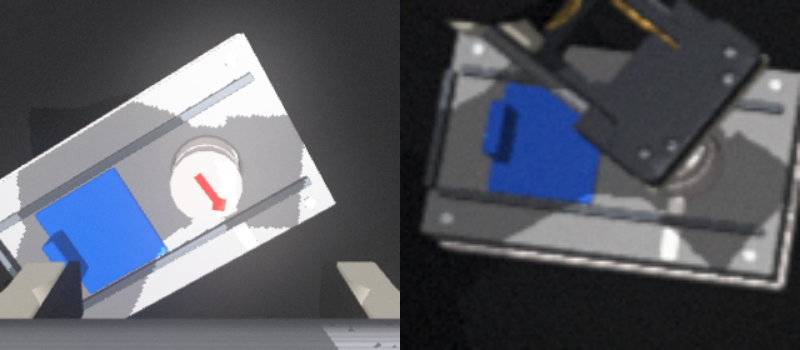

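Shutter open. The cup is in, with its arrow at 178.3° against the mark's 172.8°, so about 5.5° short clockwise. I'll regrip and finish the press and twist.

{"name": "apply_moves", "arguments": {
  "targets": [
    {"travel":[0,0,45],"roll":0,"jaw":80},
    {"travel":[0,0,45],"roll":0,"jaw":80},
    {"travel":[0,0,45],"roll":0,"jaw":80},
    {"travel":[0,0,25],"roll":0,"jaw":75},
    {"travel":[0,0,6],"roll":0,"jaw":70},
    {"travel":[0,0,0],"roll":0,"jaw":60},
    {"travel":[0,0,0],"roll":0,"jaw":60}
  ]
}}

```text
clock: 14.55
tool_pos: [0.5285, 0.0643, 0.087]
orientation: [-180.0, -0.0, -37.9]
force: [1.2, -0.4, 0.4]
opening: 0.0621
gripper_force: 0.0
```

{"name": "apply_moves", "arguments": {
  "targets": [
    {"travel":[0,0,0],"roll":0,"jaw":35},
    {"travel":[0,0,0],"roll":0,"jaw":35},
    {"travel":[0,0,0],"roll":0,"jaw":35},
    {"travel":[0,0,0],"roll":0,"jaw":35},
    {"travel":[0,0,0],"roll":0,"jaw":35},
    {"travel":[0,0,0.8],"roll":1.5,"jaw":35},
    {"travel":[0,0,0.8],"roll":1.5,"jaw":35},
    {"travel":[0,0,0.7],"roll":1.5,"jaw":35}
  ]
}}

```text
clock: 15.35
tool_pos: [0.5282, 0.0627, 0.0869]
orientation: [179.9, -0.1, -42.3]
force: [-7.7, -7.9, 30.1]
opening: 0.0432
gripper_force: 30.0
```

{"name": "apply_moves", "arguments": {
  "targets": [
    {"travel":[0,0,0.7],"roll":1.5,"jaw":35},
    {"travel":[0,0,0],"roll":0,"jaw":35}
  ]
}}

```text
clock: 15.55
tool_pos: [0.5283, 0.0626, 0.0867]
orientation: [180.0, -0.2, -43.8]
force: [-8.0, -9.0, 28.1]
opening: 0.043
gripper_force: 30.0
```

30 N while turning, with no descent: it is on the floor. Release and check.

{"name": "apply_moves", "arguments": {
  "targets": [
    {"travel":[0,0,-2],"roll":0,"jaw":60},
    {"travel":[0,0,0],"roll":0,"jaw":60},
    {"travel":[0,0,0],"roll":0,"jaw":70},
    {"travel":[0,0,0],"roll":0,"jaw":80},
    {"travel":[0,0,0],"roll":0,"jaw":80},
    {"travel":[0,0,-40],"roll":0,"jaw":80},
    {"travel":[0,0,-45],"roll":0,"jaw":80},
    {"travel":[0,0,-45],"roll":0,"jaw":80},
    {"travel":[0,0,-35],"roll":0,"jaw":80},
    {"travel":[0,0,0],"roll":0,"jaw":80}
  ]
}}

```text
clock: 16.55
tool_pos: [0.5303, 0.0649, 0.2556]
orientation: [-179.5, -0.2, -43.9]
force: [-0.6, -0.0, -0.2]
opening: 0.0801
gripper_force: 0.0
```

{"name": "apply_moves", "arguments": {
  "targets": [
    {"travel":[0,0,0],"roll":0,"jaw":80},
    {"travel":[0,0,0],"roll":0,"jaw":80}
  ]
}}

```text
clock: 16.75
tool_pos: [0.5271, 0.064, 0.2489]
orientation: [179.9, 0.1, -43.9]
force: [-0.1, -0.3, -0.8]
opening: 0.08
gripper_force: 0.0
```

```bash
python3 ck.py w6
python3 - <<'E'
from h import *
# pure image-ray check at w6: rail direction via block screws not assumed; report blue plate orientation at z .055
o=ctrl.get_obs();K=cam("wrist",o);im=cv2.imread("pics/w6f.png")[:,:,::-1].astype(int)
m=(im[...,2]>im[...,0]+60)&(im[...,2]>im[...,1]+30);m[300:]=0
b=max(blobs(m),key=lambda b:b[1][4]);v=cv2.findContours(b[0].astype(np.uint8),0,1)[0][0][:,0]
P=np.array([plane(K,p,.055)[:2]*1000 for p in v],np.float32);print(cv2.minAreaRect(P))
E
```

```text
[0.5271 0.0639 0.2487] [179.871    0.0619 -43.9521] [-0.1272 -0.2775 -0.9654]
[310 219  28  29 267] [325.0187 234.0225] [0.5218 0.0644] 178.2948263190362 [0.509  0.0648] [0.5357 0.064 ]
((538.3400268554688, 149.85655212402344), (71.71142578125, 69.77828979492188), 82.65879821777344)
```

The arrow has not turned (still 178.3°), because pressing on the floor made the grip slip. I'll turn again without the press.

{"name": "apply_moves", "arguments": {
  "targets": [
    {"travel":[0,0,45],"roll":-6,"jaw":80},
    {"travel":[0,0,45],"roll":0,"jaw":80},
    {"travel":[0,0,45],"roll":0,"jaw":80},
    {"travel":[0,0,22],"roll":0,"jaw":70},
    {"travel":[0,0,5],"roll":0,"jaw":60},
    {"travel":[0,0,0],"roll":0,"jaw":50},
    {"travel":[0,0,0],"roll":0,"jaw":35},
    {"travel":[0,0,0],"roll":0,"jaw":35},
    {"travel":[0,0,0],"roll":0,"jaw":35},
    {"travel":[0,0,0],"roll":0,"jaw":35}
  ]
}}

```text
clock: 17.9
tool_pos: [0.5277, 0.0633, 0.0896]
orientation: [180.0, -0.0, -37.9]
force: [-2.6, -4.0, 3.6]
opening: 0.0431
gripper_force: 30.0
```

{"name": "apply_moves", "arguments": {
  "targets": [
    {"travel":[0,0,0],"roll":0,"jaw":35},
    {"travel":[0,0,0],"roll":0,"jaw":35}
  ]
}}

```text
clock: 18.1
tool_pos: [0.5276, 0.0633, 0.0896]
orientation: [180.0, -0.0, -37.9]
force: [-1.4, -3.8, 5.0]
opening: 0.0429
gripper_force: 30.0
```

{"name": "apply_moves", "arguments": {
  "targets": [
    {"travel":[0,0,0],"roll":2,"jaw":35},
    {"travel":[0,0,0],"roll":2,"jaw":35},
    {"travel":[0,0,0],"roll":2,"jaw":35},
    {"travel":[0,0,0],"roll":0,"jaw":35}
  ]
}}

```text
clock: 18.5
tool_pos: [0.5274, 0.0632, 0.0896]
orientation: [180.0, -0.0, -44.0]
force: [-2.5, -5.0, 5.6]
opening: 0.0434
gripper_force: 30.0
```

Run:
```python
from h import *
o=ctrl.get_obs();print(o["moment"],o["force"],o["orientation"])
```

```text
[-1.9098  1.1389  0.1029] [-2.4615 -4.9938  5.6103] [179.965   -0.0412 -43.9696]
```

{"name": "apply_moves", "arguments": {
  "targets": [
    {"travel":[0,0,0],"roll":0,"jaw":60},
    {"travel":[0,0,0],"roll":0,"jaw":60},
    {"travel":[0,0,0],"roll":0,"jaw":70},
    {"travel":[0,0,0],"roll":0,"jaw":80},
    {"travel":[0,0,0],"roll":0,"jaw":80},
    {"travel":[0,0,-40],"roll":0,"jaw":80},
    {"travel":[0,0,-45],"roll":0,"jaw":80},
    {"travel":[0,0,-45],"roll":0,"jaw":80},
    {"travel":[0,0,-32],"roll":0,"jaw":80},
    {"travel":[0,0,0],"roll":0,"jaw":80}
  ]
}}

```text
clock: 19.5
tool_pos: [0.5302, 0.0648, 0.2555]
orientation: [-179.5, -0.2, -43.9]
force: [0.4, 1.3, -0.4]
opening: 0.0798
gripper_force: 0.0
```

{"name": "apply_moves", "arguments": {
  "targets": [
    {"travel":[0,0,0],"roll":0,"jaw":80},
    {"travel":[0,0,0],"roll":0,"jaw":80}
  ]
}}

```text
clock: 19.7
tool_pos: [0.5271, 0.0639, 0.249]
orientation: [179.9, 0.1, -44.0]
force: [-1.0, -1.7, -0.3]
opening: 0.0801
gripper_force: 0.0
```

```bash
python3 ck.py w7
```

```text
[0.5271 0.0639 0.2488] [179.8751   0.0614 -43.9487] [0.8153 0.0913 0.2277]
[311 219  26  30 263] [324.2776 234.7643] [0.5218 0.0652] 171.99297637819066 [0.509 0.067] [0.5357 0.0633]
```

The arrow is at 172.0° against 172.75°, in line. Now move clear and verify the seating height with two fixed cameras.

{"name": "apply_moves", "arguments": {
  "targets": [
    {"travel":[-42,-15,-10],"roll":0,"jaw":80},
    {"travel":[-42,-15,-10],"roll":0,"jaw":80},
    {"travel":[-42,-15,-10],"roll":0,"jaw":80},
    {"travel":[-42,-15,-5],"roll":0,"jaw":80},
    {"travel":[-42,-15,0],"roll":0,"jaw":80},
    {"travel":[-42,-15,0],"roll":0,"jaw":80},
    {"travel":[0,0,0],"roll":0,"jaw":80},
    {"travel":[0,0,0],"roll":0,"jaw":80},
    {"travel":[0,0,0],"roll":0,"jaw":80}
  ]
}}

```text
clock: 20.75
tool_pos: [0.4088, 0.3032, 0.2846]
orientation: [179.9, -0.0, -43.9]
force: [0.4, -0.2, 0.2]
opening: 0.0796
gripper_force: 0.0
```

Run:
```python
from h import *
I={n:ctrl.snapshot(n) for n in("top","side")}
C={}
for n,(x0,y0,x1,y1) in(("top",(195,165,250,225)),("side",(350,140,440,225))):
    b=I[n].astype(int);m=np.zeros(b.shape[:2],bool);m[y0:y1,x0:x1]=((b[...,0]>b[...,1]+60)&(b[...,0]>b[...,2]+60))[y0:y1,x0:x1]
    B=max(blobs(m,5),key=lambda q:q[1][4]);C[n]=B[2];print(n,B[1],B[2])
p=tri(ray(cam("top"),C["top"]),ray(cam("side"),C["side"]));print(p)
# reference: same method on initial scene, cup on bench (true z .072)
i0={n:cv2.imread(f"pics/{n}0.png")[:,:,::-1].astype(int) for n in I};c0={}
for n,(x,y) in(("top",(340,214)),("side",(313,286))):
    b=i0[n];m=np.zeros(b.shape[:2],bool);s=np.s_[y-13:y+13,x-13:x+13];m[s]=((b[...,0]>b[...,1]+60)&(b[...,0]>b[...,2]+60))[s]
    c0[n]=max(blobs(m,5),key=lambda q:q[1][4])[2]
print("ref",c0,tri(ray(cam("top"),c0["top"]),ray(cam("side"),c0["side"])))
t=cv2.resize(I["top"][140:250,110:260],(410,300),interpolation=2);s=cv2.resize(I["side"][110:250,335:480],(310,300),interpolation=2)
cv2.imwrite("pics/f.png",np.hstack([t,s])[:,:,::-1])
```

```text
top [201 180   5  14  38] [203.2895 187.1579]
side [390 167  14   9  45] [395.8444 170.8667]
[0.5216 0.0649 0.0923]
ref {'top': array([342.1081, 212.2703]), 'side': array([310.8182, 284.9091])} [ 0.4764 -0.2001  0.0729]
```

View pics/f.png

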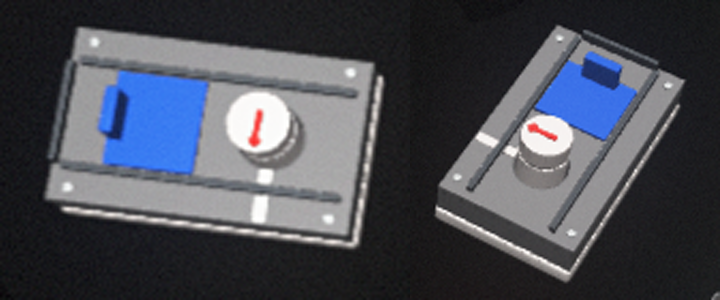

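The final picture shows the shutter at its stop with its tab at the left, and the cup upright with its arrow in line with the mark. Triangulation puts the lid 19.4 mm above its bench height, where fully home is 20 mm. Handing in.

```bash
python3 -c "
from plant import ctrl
print(ctrl.close_job())"
```

```text
the job is handed in; nothing more can be done
None
```

I slid the shutter open to its stop, put the cup in upright, pressed and twisted it home with its arrow within about 1° of the mark, released it, and handed the job in at about 21 s; the seating is measured to about 1 mm, and the last 6° of twist came after the cup was down.

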